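# Flip the tray cover over the detergent tablets

## Robot

A 7-joint arm with a two-finger parallel gripper is mounted at the origin on the work surface. World frame = base frame: x ahead of the robot, y to its left, z up, the work surface at z = 0. Lengths are in m, angles in rad, forces in N, time in s.
With the tool pointing down it reaches from about 0.425 to 0.925 m from the base axis. Payload 6.8 kg.
Tool frame: the origin (TCP) lies between the finger pads; the fingertips stand 14 mm ahead of it and the grasp point (between the pads) lies 5 mm behind it; z points along the fingers, y is the line along which they close (so a half turn about z gives the same grasp; the last joint's range is limited). The gripper opens to 85 mm and grips with 20 to 120 N. Pads are 22 mm wide; open, the fingers measure 114 mm over their backs; the gripper's body (76 mm by 85 mm) begins 54 mm behind the grasp point. The pads swing forward as they close: fully open they stand 13 mm farther back than shut.
Start: joints at [1.129, 0.477, 0.022, 1.555, -0.011, 1.109, -0.083], TCP at [0.221, -0.638, 0.245] pointing down, gripper open.
Joint ranges: [-2.96, 2.96], [-0.34, 2.1], [-1.41, 1.46], [0.24, 2.44], [-1.37, 4.51], [0.17, 1.92], [-2.96, 2.96]. Speed limits (rad/s): [2.39, 2.39, 3.14, 3.14, 3.14, 3.14, 3.14].

## Interface

Orientations are given as a rotation vector (axis times angle).
In Python, from bench import r, eyes, ticket gives the robot as it stands. The module is installed in compiled form; this text tells all that it offers.
- The arm moves only by the tool arm_command, never from a script. Its argument "plan" is text: rows parted by semicolons, each of 4 numbers parted by spaces: the shift along the tool's x, y, z in m, then the turn about the tool's z in degrees. In form: tx ty tz yaw; .... A call has 1 to 20 rows; each row shifts and turns the commanded pose from where the row before left it, along the tool's axes as they then stand; what a row does not reach is not made up. A row lasts 1/8 s, in which the tool goes at most 62.5 mm and 10.7 degrees, less where a joint would pass 70% of its speed; a pose out of reach is approached as far as the arm can. A call is refused whole if a number of a shift passes 0.0625 or a number of a turn 10.7, either way. A call with a gripper value outside its range is refused whole. "hand" is the closure, from -1 (fully open) to 1 (shut), set as the call begins (left out, the last holds). The fingers move at their own pace and stop on an object; "grip_force" is the grip in N (left out, the last holds). Time passes only in rows, so rows that do not move let the fingers close. It gives the time, the measured TCP pose, the force, the opening and the grip force at its end, in the units of the state.
- r.get_obs(): the state, without advancing time (a new reading comes with each control period).
- eyes.grab_frame(name): name is "side" or "top"; returns (picture, depth): 384x512x3 uint8, red, green, blue; 384x512 float32, m along the optical axis (not along the pixel's ray), 0 where there is no reading.
- eyes.calibration(name): a dict with "fov_y" (degrees; the focal length in pixels is half the picture's height over the tangent of half this angle, whatever the lens; pixels are square), "cx", "cy" (the principal point, pixels), "origin" and "attitude" of the camera in the world. Camera axes: x right, y up, looking along -z (the intrinsics and any distortion apply to the point x, -y, -z); pixel columns grow to the right and rows downward; lengths in m; the calibration is good to about 2 mm. A picture is of the moment at which its call begins. calibration takes no time and is no camera call.
- ticket.hand_in(): hands the job in; it is judged then, once.
The state is a dict: "clock": time; "joints": joint angles; "qvel": joint speeds; "tau": joint torques, N m; "tcp_pos": TCP position; "orientation": TCP orientation; "contact_force": force on the tool from outside, world axes, zero at the start; "moment": the same for the moment, N m; "grip_width": finger opening in m; "gripper_force": force on a finger pad.
Only numpy, scipy, OpenCV 4.12 (cv2) and the standard library are available. Lean on these libraries where they do the work, as an engineer would, in place of code of your own. Each camera call takes 0.05 s, during which the arm holds its last target. There are 200 camera calls.

## Task

On the laundry counter stand two two-bay trays, each with a stiff cover leaf hinged on a spine between its bays. Cover the detergent tablets: with a fingertip under its free edge, gently push the solid leaf (the one without slots) up and over its spine and press it down until it lies flat on the other bay of its tray. Do not grip or force the leaf, leave the slotted leaf as it is, leave everything else where it stands, and finish clear of it all.

Things in the scene. Friction and masses are not known exactly. Their poses are not given: they have to be found in the camera images.
- plain_tray: tray with the solid leaf, fixed to the counter, white, open-topped, two bays side by side; 100 mm along its own x, 256 mm along its own y, rim 50 mm high, walls 4 mm. Origin under its centre; z up; its y axis points to the robot's left, to the bay the leaf starts over; its x axis lies along the spine, away from the robot (tray turned up to 0.15 rad either way)
- plain_leaf (a joint): hinge of the solid leaf, the one to flip, rad: 0 = flat on the left bay (tray +y), 1.57 upright, 3.14 flat on the right bay (tray -y), stops at both ends; starts at 0.05 to 0.40. Axis parallel to the tray's x, above its origin at height 52.5 mm. Stiff hinge: stays at any angle where it is left, never falls; pushing the free edge takes 0.5 to 3 N
- plain_lip (a point): middle of the free edge (mid-thickness) of the solid leaf: a grey sheet without openings, 96 mm along the spine, reaching 150 mm from the spine, 5 mm thick, about 110 g. The edge overhangs the tray's outer wall by 22 mm, with 50 mm or more of free space under it, so that a tilted fingertip can go beneath and push it up and over
- vented_tray: tray with the slotted leaf, fixed to the counter, white, open-topped, two bays side by side; 100 mm along its own x, 256 mm along its own y, rim 50 mm high, walls 4 mm. Origin under its centre; z up; its y axis points to the robot's left, to the bay the leaf starts over; its x axis lies along the spine, away from the robot (tray turned up to 0.15 rad either way)
- vented_leaf (a joint): hinge of the slotted leaf, to be left alone, rad: 0 = flat on the left bay (tray +y), 1.57 upright, 3.14 flat on the right bay (tray -y), stops at both ends; starts at 0.05 to 0.40. Axis parallel to the tray's x, above its origin at height 52.5 mm. Stiff hinge: stays at any angle where it is left, never falls; pushing the free edge takes 0.5 to 3 N
- vented_lip (a point): middle of the free edge (mid-thickness) of the slotted leaf: a grey sheet with three through-slots 16 x 85 mm, 96 mm along the spine, reaching 150 mm from the spine, 5 mm thick, about 110 g. The edge overhangs the tray's outer wall by 22 mm, with 50 mm or more of free space under it, so that a tilted fingertip can go beneath and push it up and over
- tablet0: white detergent tablet, upright disc 32 mm across, 18 mm high, loose in the right bay of the plain tray; origin under its centre; bystander
- tablet1: second tablet, same as tablet0; bystander
- softener: blue bottle 68 mm across, 200 mm high, loose; origin under its centre; bystander
- tub: blue jar 90 mm across, 130 mm high, loose; origin under its centre; bystander
- carton: orange box 50 x 110 x 90 mm high, loose; origin under its centre; bystander
- cup: open white measuring cup 64 mm across, 60 mm high, loose; origin under its centre; bystander
- brush: brush lying on the counter left of the trays, about 200 mm long along the robot's x, up to about 25 mm high, loose; bystander
- starch: aluminium can 52 mm across, 170 mm high, loose; origin under its centre; bystander

How it is judged:
By the outcome, as a careful person would: the job done as asked, in the order asked, and still so for the second after the job is handed in, with the robot touching nothing.
It also fails if it takes over 48 s, if anything falls off the work surface, if the arm or the gripper's body presses on something with over 40 N, if the wrist force passes 120 N, or if a joint passes its speed limit or range.

## Working session

There is one attempt and no reset: what is moved stays moved. The work goes in short steps, Python scripts to look and compute and a tool call to move; the robot and the scene stay as the last step left them, time stands still between calls to the robot, and variables do not carry over. Pictures are saved under pics/ and viewed, at most 10 in all, crops included, and the job is handed in when it is done.

Besides the shell and the picture viewer there is one more tool, called after "Call:" by a JSON object that holds its "api" and its "payload". arm_command: Moves the arm, as the interface text tells. Its arguments: {"type":"object","properties":{"plan":{"type":"string"},"hand":{"type":"number"},"grip_force":{"type":"number"}},"required":["plan"]}

```bash
mkdir -p pics; python3 - <<'E'
from bench import r,eyes,ticket
import cv2,numpy as np
print(r.get_obs())
for n in("side","top"):
    print(n,eyes.calibration(n))
    p,d=eyes.grab_frame(n); np.savez(f"pics/{n}0.npz",p=p,d=d); cv2.imwrite(f"pics/{n}0.png",p[:,:,::-1])
E
```

```text
{'clock': 0.0, 'joints': array([ 1.12891108,  0.47781745,  0.0223351 ,  1.55645512, -0.01151678,
        1.10930859, -0.08311752]), 'qvel': array([-1.02702644e-04,  1.03986109e-03,  1.58162917e-04,  6.36990827e-04,
        5.55912373e-05,  2.87662856e-04, -9.06912016e-04]), 'tau': array([-3.62901237e-04, -5.96467888e+01,  1.60788383e+00, -2.81202292e+01,
        1.24152331e-02,  9.30056238e-03, -5.33554658e-05]), 'tcp_pos': array([ 0.22095111, -0.63720645,  0.24431242]), 'orientation': array([-3.09615690e+00, -5.21578351e-01,  6.73186433e-04]), 'contact_force': array([ 1.14431182,  0.66014245, -0.11601038]), 'moment': array([-1.38415416e-06, -3.67745601e-02,  3.69455752e-02]), 'gripper_force': 0.0, 'grip_width': 0.08534488543843478}
side {'fov_y': 52.55582577892833, 'cx': 247.28214914881258, 'cy': 193.68179174050223, 'origin': array([0.02912875, 0.57607655, 0.95680749]), 'attitude': array([ 0.36609731, -0.86750829, -2.20690427])}
top {'fov_y': 55.13383886185504, 'cx': 256.30031476232665, 'cy': 187.90327372330887, 'origin': array([0.45703201, 0.01428992, 1.01327006]), 'attitude': array([ 0.12969787, -0.12358513, -1.59146628])}
```

View pics/top0.png

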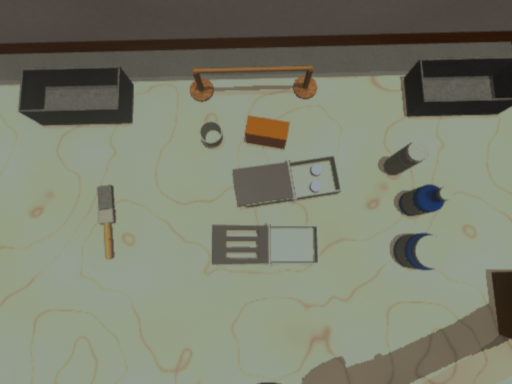

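View pics/side0.png

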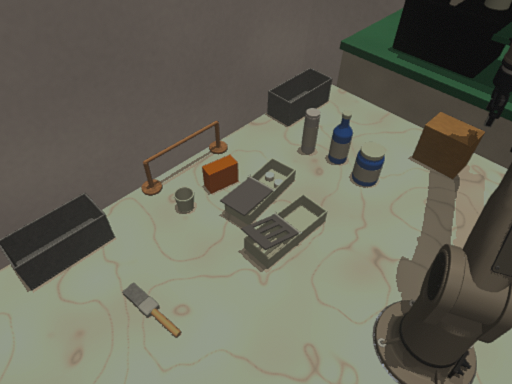

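The top view shows the solid leaf at about x 233–295, y 163–207, with its free edge on the left and the tablets to its right at (316,178). The slotted leaf is at (240,244). The carton (267,132) and cup (211,135) lie beyond the solid leaf. The side view agrees. Next I'll measure with depth from both views.

```bash
cat > h.py <<'E'
import numpy as np,cv2
from scipy.spatial.transform import Rotation as R
from bench import r,eyes,ticket
def cloud(n,d):
    c=eyes.calibration(n); f=192/np.tan(np.radians(c["fov_y"]/2))
    v,u=np.mgrid[:384,:512].astype(float)
    P=np.stack([(u-c["cx"])/f*d,-(v-c["cy"])/f*d,-d],-1)
    W=P@R.from_rotvec(c["attitude"]).as_matrix().T+c["origin"]; W[d<=0]=np.nan
    return W
def ray(n,u,v):
    c=eyes.calibration(n); f=192/np.tan(np.radians(c["fov_y"]/2))
    D=np.array([(u-c["cx"])/f,-(v-c["cy"])/f,-1])
    return c["origin"],R.from_rotvec(c["attitude"]).as_matrix()@D
def tri(a,b):
    o1,d1=ray("top",*a);o2,d2=ray("side",*b)
    s=np.linalg.lstsq(np.stack([d1,-d2],1),o2-o1,rcond=None)[0]
    p,q=o1+s[0]*d1,o2+s[1]*d2
    return (p+q)/2,np.linalg.norm(p-q)
E
python3 - <<'E'
from h import *
np.set_printoptions(precision=4,suppress=True)
for n in("top","side"):
    z=np.load(f"pics/{n}0.npz"); W=cloud(n,z["d"]); np.save(f"pics/{n}W.npy",W)
    for lab,(u,v) in dict(top=dict(leafL=(240,188),leafM=(265,185),leafR=(285,182),tab0=(316,170),tab1=(316,187),bay=(305,180),counter=(180,200),carton=(265,126),cup=(211,135),starch=(420,152),vent=(222,245),ventR=(262,245)),side=dict(leaf=(248,195),leafL=(232,200),tab=(270,177),counter=(200,260),carton=(222,167))).get(n).items(): print(n,lab,W[v,u])
    p=z["p"]
    if n=="top": a=cv2.resize(p[110:280,190:350],None,fx=5,fy=3.5*5/3.5,interpolation=2)[:600]; a=cv2.resize(p[155:215,225:345],None,fx=6.6,fy=6.6,interpolation=2)
    else: a=cv2.resize(p[150:240,210:330],None,fx=6.6,fy=6.6,interpolation=2)
    cv2.imwrite(f"pics/{n}crop.png",np.clip(a[:,:,::-1]*1.6,0,255).astype(np.uint8))
E
```

```text
top leafL [0.6109 0.0585 0.0692]
top leafM [ 0.618  -0.0068  0.0648]
top leafR [ 0.626  -0.06    0.0573]
top tab0 [ 0.6641 -0.1495  0.0195]
top tab1 [ 0.6159 -0.1464  0.024 ]
top bay [ 0.6406 -0.1207 -0.0015]
top counter [0.5922 0.2285 0.0026]
top carton [ 0.7699 -0.0106  0.0905]
top cup [0.7761 0.1414 0.0053]
top starch [ 0.6698 -0.3713  0.1701]
top vent [0.4653 0.1037 0.0991]
top ventR [0.4631 0.0051 0.064 ]
side leaf [ 0.6187 -0.0002  0.0637]
side leafL [0.6361 0.0517 0.0666]
side tab [ 0.6554 -0.1412  0.0197]
side counter [0.5737 0.2376 0.0003]
side carton [ 0.7489 -0.0088  0.0901]
```

View pics/topcrop.png

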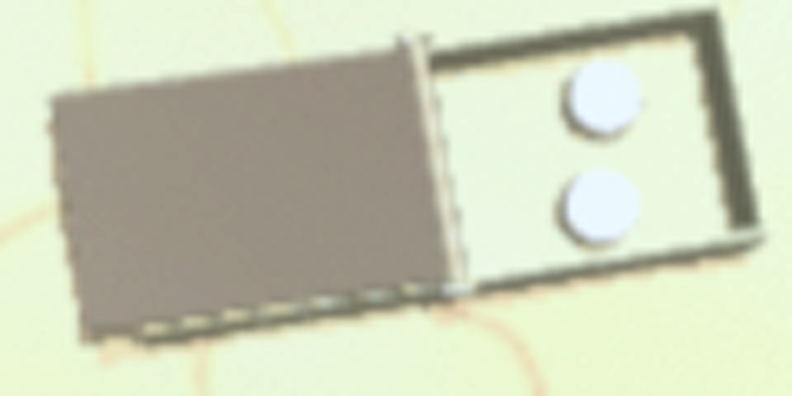

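View pics/sidecrop.png

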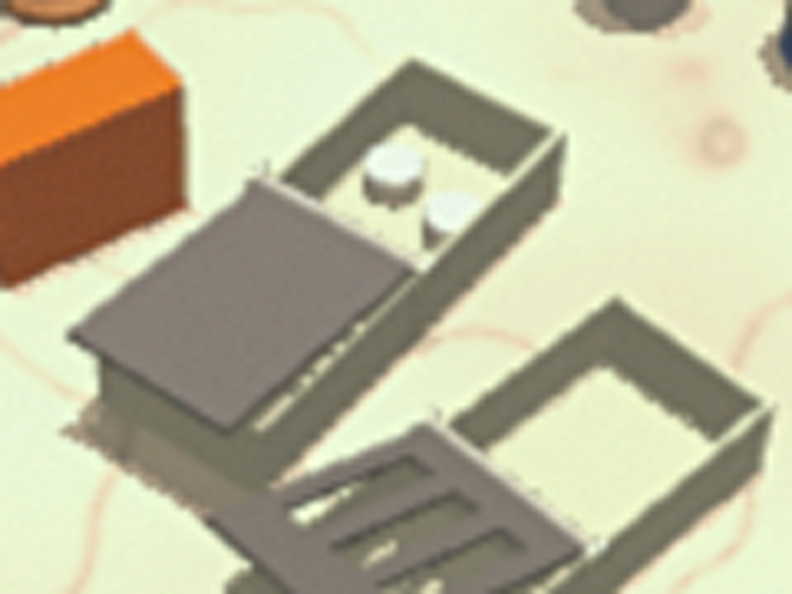

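The crops show these corners as top px / side px:

| Corner | Top | Side |
|---|---|---|
| Free edge, far | (232.9,169.7) | (220.6,200.8) |
| Free edge, near | (237.6,206.8) | (244.8,215.2) |
| Hinge, far | (287.9,162.3) | (247.9,177.7) |
| Hinge, near | (293.9,198.9) | (272.9,190.6) |

Now I'll triangulate them and fit the leaf plane.

```bash
python3 - <<'E'
from h import *
np.set_printoptions(precision=4,suppress=True)
for l,a,b in[("lipfar",(232.9,169.7),(220.6,200.8)),("lipnear",(237.6,206.8),(244.8,215.2)),("hfar",(287.9,162.3),(247.9,177.7)),("hnear",(293.9,198.9),(272.9,190.6))]: print(l,*tri(a,b))
W=np.load("pics/topW.npy")
m=np.zeros((384,512),np.uint8); cv2.fillPoly(m,[np.array([(236,172),(284,166),(289,196),(240,203)])],1)
P=W[m>0]; P=P[np.isfinite(P).all(1)]
c=P.mean(0); n=np.linalg.svd(P-c)[2][2]; n*=np.sign(n[2]); print("plane",c,n,"angle",np.arccos(n[2]),"yaw(+y dir)",np.arctan2(-n[1],-n[0])-np.pi/2, ((P-c)@n).std())
W=np.load("pics/sideW.npy")
# object extents near workspace top of things
T=np.load("pics/topW.npy")
q=T.reshape(-1,3)
for l,lo,hi in[("carton",(.68,-.1,.08),(.85,.1,.1)),("cup",(.68,.08,.04),(.85,.2,.075)),("brush",(.4,.25,.008),(.8,.5,.05)),("tall",(.35,-.5,.1),(.8,-.25,.25)),("vent",(.38,-.15,.03),(.53,.16,.15)),("rack",(.75,-.3,.06),(1.2,.3,.5))]:
    s=q[((q>lo)&(q<hi)).all(1)]; print(l,len(s),s.min(0),s.max(0))
o=r.get_obs(); print(R.from_rotvec(o["orientation"]).as_matrix())
E
```

```text
lipfar [0.6614 0.0767 0.0621] 0.0003789343223328339
lipnear [0.5628 0.0662 0.0686] 0.0019578379123082073
hfar [ 0.6847 -0.0686  0.0447] 0.0068485041491133936
hnear [ 0.5833 -0.0807  0.0508] 0.0051834548280835155
plane [0.6202 0.0005 0.0635] [ 0.0161 -0.0986  0.995 ] angle 0.10004262051966994 yaw(+y dir) 0.16198901323911086 0.0016648548606399435
carton 811 [ 0.7322 -0.0738  0.0801] [0.8016 0.0422 0.096 ]
cup 201 [0.7388 0.1045 0.0401] [0.8014 0.1669 0.0652]
brush 868 [0.439  0.4038 0.0082] [0.6376 0.4545 0.0264]
tall 2584 [ 0.396  -0.4353  0.1   ] [ 0.6976 -0.3395  0.2053]
vent 2012 [ 0.4123 -0.1416  0.0302] [0.5194 0.1278 0.1106]
rack 1416 [ 0.75   -0.139   0.0601] [0.9212 0.1759 0.1305]
[[ 0.9448  0.3276 -0.0006]
 [ 0.3276 -0.9448  0.0015]
 [-0.0001 -0.0016 -1.    ]]
```

Triangulation and the plane fit agree:
- The lip middle is at about (0.612, 0.072, 0.067), with the leaf at about 0.10 rad.
- The hinge is at about (0.633, -0.077), and the tray yaw is about 0.13.

The tool can't tilt, so I'll use the closed fingertip. I'll nudge the edge lightly and carry it upward by friction, then push from underneath. First I lift and travel to the left of the lip.

Call:
{"api": "arm_command", "payload": {"plan": "0 0 -0.045 0; 0 0 -0.045 0; 0.034 -0.034 0 0; 0.034 -0.034 0 0; 0.034 -0.034 0 0; 0.034 -0.034 0 0; 0.034 -0.034 0 0; 0.034 -0.034 0 0; 0.034 -0.034 0 0; 0.034 -0.034 0 0; 0.034 -0.034 0 0; 0.034 -0.034 0 0; 0.034 -0.034 0 0; 0.034 -0.034 0 0; 0.034 -0.034 0 0; 0.034 -0.034 0 0; 0.034 -0.034 0 0; 0.034 -0.034 0 0; 0.034 -0.034 0 0; 0 0 0 0", "hand": 1}}

```text
clock: 2.6
tcp_pos: [0.5779, 0.1023, 0.3346]
orientation: [-3.094, -0.532, 0.001]
contact_force: [0.1, -0.4, -0.5]
grip_width: -0.0001
gripper_force: 0.0
```

```bash
python3 - <<'E'
from h import *
o=r.get_obs(); print(o["clock"],o["joints"].round(3),o["tcp_pos"],o["contact_force"],R.from_rotvec(o["orientation"]).as_matrix().round(4))
E
```

```text
2.6 [ 0.126  0.306 -0.513  1.633  0.154  1.244 -1.647] [0.57793126 0.10231557 0.33459506] [ 0.14352625 -0.37068082 -0.48559774] [[ 9.427e-01  3.338e-01 -1.100e-03]
 [ 3.338e-01 -9.427e-01  2.500e-03]
 [-2.000e-04 -2.800e-03 -1.000e+00]]
```

Call:
{"api": "arm_command", "payload": {"plan": "0 0 0 -9.75; 0 0 0 -9.75; 0 0 0 -9.75; 0 0 0 -9.75; 0 0 0 -9.75; 0 0 0 -9.75; 0 0 0 -9.75; 0 0 0 -9.75; 0.015 0.03 0 0; 0 0 0.044 0; 0 0 0.044 0; 0 0 0.044 0; 0 0 0.044 0; 0 0 0.044 0; 0 0 0.02 0; 0 0 0 0; 0 0 0 0"}}

```text
clock: 4.72
tcp_pos: [0.607, 0.1166, 0.0971]
orientation: [2.078, 2.354, 0.003]
contact_force: [-0.1, 1.3, 0.6]
grip_width: 0.0002
gripper_force: 0.0
```

```bash
python3 - <<'E'
from h import *
o=r.get_obs(); print(o["clock"],o["joints"].round(3),o["tcp_pos"],o["contact_force"],R.from_rotvec(o["orientation"]).as_matrix().round(4))
p,d=eyes.grab_frame("side"); p2,d2=eyes.grab_frame("top")
a=cv2.resize(p[130:240,190:320],None,fx=5,fy=5,interpolation=2); b=cv2.resize(p2[130:240,190:350],None,fx=3,fy=3)
b=cv2.copyMakeBorder(b,0,a.shape[0]-b.shape[0],0,0,0)
cv2.imwrite("pics/s1.png",np.clip(a[:,:,::-1]*1.6,0,255)); cv2.imwrite("pics/t1.png",b)
E
```

```text
4.725 [ 0.168  0.637 -0.631  1.783  0.474  0.876 -0.555] [0.60695614 0.11659434 0.09705149] [-0.08787507  1.27525356  0.59836221] [[-1.238e-01  9.923e-01  2.600e-03]
 [ 9.923e-01  1.238e-01  5.000e-04]
 [ 2.000e-04  2.600e-03 -1.000e+00]][ WARN:0@2.000] global loadsave.cpp:1063 imwrite_ Unsupported depth image for selected encoder is fallbacked to CV_8U.
```

View pics/s1.png

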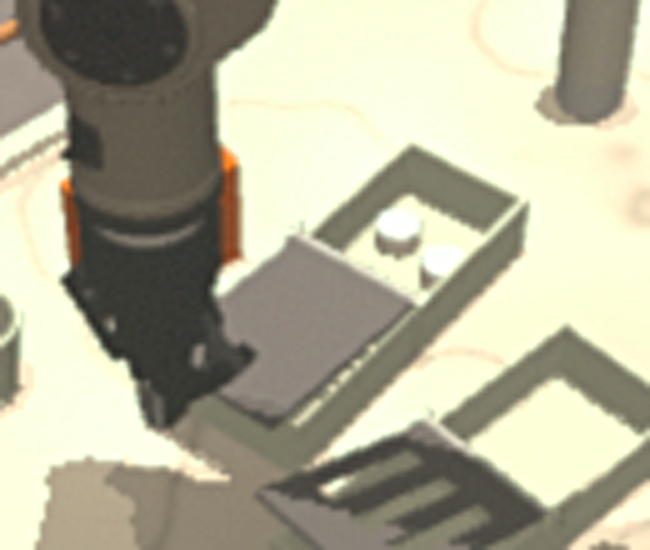

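The closed fingertip stands left of the lip at about (160,425), with the leaf untouched. Now I lower it to lip level and approach.

Call:
{"api": "arm_command", "payload": {"plan": "0 0 0.02 0; 0 0 0.019 0; -0.01 0 0 0; -0.01 0 0 0; -0.005 0 0 0; 0 0 0 0; 0 0 0 0"}}

```text
clock: 5.7
tcp_pos: [0.6091, 0.0918, 0.0567]
orientation: [2.079, 2.355, 0.001]
contact_force: [0.6, 0.0, -0.7]
grip_width: 0.0
gripper_force: 0.0
```

Call:
{"api": "arm_command", "payload": {"plan": "-0.002 0 0 0; -0.002 0 0 0; -0.002 0 0 0; 0 0 0 0; 0 0 0 0"}}

```text
clock: 6.32
tcp_pos: [0.6096, 0.0856, 0.0563]
orientation: [-2.079, -2.355, -0.0]
contact_force: [0.8, -0.5, -0.1]
grip_width: 0.0002
gripper_force: 0.0
```

Call:
{"api": "arm_command", "payload": {"plan": "-0.002 0 0 0; 0 0 0 0; 0 0 0 0"}}

```text
clock: 6.7
tcp_pos: [0.6099, 0.0837, 0.0563]
orientation: [-2.079, -2.355, -0.0]
contact_force: [-0.3, 0.1, 0.3]
grip_width: -0.0001
gripper_force: 0.4
```

Call:
{"api": "arm_command", "payload": {"plan": "-0.002 0 0 0; 0 0 0 0; 0 0 0 0"}}

```text
clock: 7.08
tcp_pos: [0.6099, 0.0835, 0.0564]
orientation: [-2.076, -2.356, -0.003]
contact_force: [-0.6, 4.9, -1.2]
grip_width: -0.0
gripper_force: 2.7
```

Call:
{"api": "arm_command", "payload": {"plan": "-0.002 0 0 0; 0 0 0 0; 0 0 0 0"}}

```text
clock: 7.45
tcp_pos: [0.61, 0.0834, 0.0566]
orientation: [-2.074, -2.356, -0.006]
contact_force: [-1.7, 7.9, -0.8]
grip_width: 0.0003
gripper_force: 4.4
```

Contact at about 8 N. Now I lift gently, carrying the edge by friction.

Call:
{"api": "arm_command", "payload": {"plan": "0 0 -0.003 0; 0 0 -0.003 0; -0.001 0 -0.003 0; 0 0 0 0"}}

```text
clock: 7.95
tcp_pos: [0.6101, 0.0822, 0.0659]
orientation: [-2.074, -2.356, -0.006]
contact_force: [-2.9, 8.7, 2.2]
grip_width: -0.0
gripper_force: 4.2
```

```bash
cat >> h.py <<'E'
def leaf(hinge=(.633,-.077,.0525),yaw=.13):
    "leaf angle from both depth clouds: points near the leaf mid-strip, in tray frame"
    for n in("top","side"):
        p,d=eyes.grab_frame(n); W=cloud(n,d).reshape(-1,3)-hinge; W=W[np.isfinite(W).all(1)]
        x=W[:,0]*np.cos(yaw)+W[:,1]*np.sin(yaw); y=-W[:,0]*np.sin(yaw)+W[:,1]*np.cos(yaw)
        rr=np.hypot(y,W[:,2]); a=np.arctan2(W[:,2],y)
        m=(abs(x)<.045)&(rr>.05)&(rr<.13)&(a>-.05)&(a<3.2)
        h,e=np.histogram(a[m],40,(-.05,3.25)); k=h.argmax(); s=a[m][abs(a[m]-e[k]-.04)<.12]
        print(n,"leaf",np.median(s).round(3),len(s))
E
python3 - <<'E'
from h import *
leaf(); o=r.get_obs(); print(o["clock"],o["tcp_pos"],o["contact_force"])
E
```

```text
top leaf 0.218 46
side leaf 0.186 262
8.05 [0.61009134 0.08229094 0.0658813 ] [-2.39327163  7.46084075  1.90592633]
```

The leaf rose to about 0.16 rad and sticks to the fingertip. Continuing along the arc.

Call:
{"api": "arm_command", "payload": {"plan": "-0.001 0 -0.004 0; -0.001 0 -0.004 0; -0.001 0 -0.004 0; -0.001 0 -0.004 0; -0.001 0 -0.004 0; 0 0 0 0"}}

```text
clock: 8.8
tcp_pos: [0.6108, 0.0777, 0.0862]
orientation: [-2.074, -2.356, -0.006]
contact_force: [-2.6, 8.8, 2.9]
grip_width: 0.0001
gripper_force: 4.6
```

```bash
python3 - <<'E'
from h import *
leaf(); o=r.get_obs(); print(o["clock"],o["tcp_pos"],o["contact_force"])
E
```

```text
top leaf 0.356 27
side leaf 0.321 212
8.9 [0.61077004 0.07769212 0.08618283] [-2.27929153  8.38313308  3.42388582]
```

Call:
{"api": "arm_command", "payload": {"plan": "-0.0014 0 -0.004 0; -0.0015 0 -0.004 0; -0.0016 0 -0.004 0; -0.0017 0 -0.004 0; -0.0018 0 -0.004 0; -0.002 0 -0.004 0; -0.0022 0 -0.004 0; -0.0023 0 -0.004 0; -0.0025 0 -0.004 0; -0.0027 0 -0.004 0; 0 0 0 0"}}

```text
clock: 10.28
tcp_pos: [0.6134, 0.0585, 0.1269]
orientation: [-2.074, -2.357, -0.007]
contact_force: [-3.7, 11.2, 7.1]
grip_width: -0.0001
gripper_force: 4.9
```

```bash
python3 - <<'E'
from h import *
leaf(); o=r.get_obs(); print(o["clock"],o["tcp_pos"],o["contact_force"])
E
```

```text
top leaf 3.136 15
side leaf 0.618 103
10.375 [0.61343896 0.05854063 0.12680897] [-3.41997692  8.92988967  6.7635941 ]
```

Call:
{"api": "arm_command", "payload": {"plan": "-0.0033 0 -0.0046 0; -0.0035 0 -0.0045 0; -0.0037 0 -0.0045 0; -0.0037 0 -0.0042 0; -0.0039 0 -0.0041 0; -0.004 0 -0.0039 0; -0.0043 0 -0.0039 0; -0.0044 0 -0.0036 0; -0.0046 0 -0.0035 0; -0.0046 0 -0.0033 0; 0 0 0 0"}}

```text
clock: 11.75
tcp_pos: [0.6187, 0.0133, 0.1655]
orientation: [2.08, 2.353, -0.001]
contact_force: [1.5, 1.0, 0.8]
grip_width: -0.0
gripper_force: 0.7
```

```bash
python3 - <<'E'
from h import *
leaf(); o=r.get_obs(); print(o["clock"],o["tcp_pos"],o["contact_force"])
E
```

```text
top leaf -0.018 47
side leaf 0.983 60
11.85 [0.61820897 0.01332332 0.16489058] [0.52880574 0.14802867 1.03993587]
```

Call:
{"api": "arm_command", "payload": {"plan": "-0.006 0 -0.003 0; -0.006 0 -0.003 0; -0.006 0 -0.003 0; -0.006 0 -0.003 0; -0.006 0 -0.003 0; -0.006 0 -0.002 0; -0.006 0 -0.002 0; -0.006 0 -0.002 0; -0.006 0 -0.001 0; -0.006 0 0 0; -0.006 0 0 0; -0.006 0 0 0; -0.006 0 0 0; -0.006 0 0 0; -0.006 0 0 0; 0 0 0 0"}}

```text
clock: 13.85
tcp_pos: [0.6296, -0.076, 0.1872]
orientation: [2.08, 2.354, -0.001]
contact_force: [-0.3, -0.5, -0.0]
grip_width: -0.0003
gripper_force: 0.0
```

```bash
python3 - <<'E'
from h import *
leaf(); o=r.get_obs(); print(o["clock"],o["tcp_pos"],o["contact_force"])
p,d=eyes.grab_frame("side"); a=cv2.resize(p[100:230,190:330],None,fx=4.5,fy=4.5,interpolation=2)
cv2.imwrite("pics/s2.png",np.clip(a[:,:,::-1]*1.6,0,255).astype(np.uint8))
E
```

```text
top leaf -0.016 58
side leaf 1.64 455
13.95 [ 0.62950097 -0.07540638  0.18725891] [0.9752594  0.51219644 0.53184797]
```

View pics/s2.png

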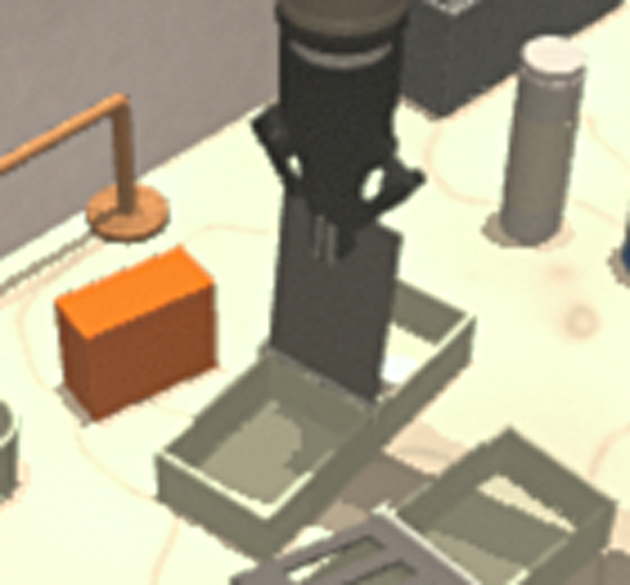

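The leaf is just past upright and the fingertip is on its underside, about 30 mm below the edge. Next I swing it down along the arc.

Call:
{"api": "arm_command", "payload": {"plan": "-0.0056 0 0.0008 0; -0.0056 0 0.0008 0; -0.0056 0 0.0008 0; -0.0058 0 0.0018 0; -0.0058 0 0.0018 0; -0.0057 0 0.0018 0; -0.0057 0 0.0019 0; -0.0053 0 0.0029 0; -0.0053 0 0.0029 0; -0.0053 0 0.003 0; -0.0052 0 0.003 0; -0.0046 0 0.0039 0; -0.0046 0 0.0039 0; -0.0046 0 0.0039 0; -0.0045 0 0.004 0; 0 0 0 0"}}

```text
clock: 16.0
tcp_pos: [0.6391, -0.1542, 0.1495]
orientation: [-2.079, -2.354, 0.002]
contact_force: [0.6, 0.3, -0.8]
grip_width: 0.0
gripper_force: 0.0
```

```bash
python3 - <<'E'
from h import *
leaf(); o=r.get_obs(); print(o["clock"],o["tcp_pos"],o["contact_force"])
E
```

```text
top leaf 2.36 658
side leaf 2.369 572
16.1 [ 0.63924369 -0.15365005  0.14995818] [0.13946779 0.56198086 0.09185886]
```

Call:
{"api": "arm_command", "payload": {"plan": "-0.0037 0 0.0048 0; -0.0037 0 0.0048 0; -0.0037 0 0.0048 0; -0.0037 0 0.0048 0; -0.0027 0 0.0054 0; -0.0027 0 0.0054 0; -0.0027 0 0.0054 0; -0.0027 0 0.0054 0; -0.0016 0 0.0058 0; -0.0016 0 0.0058 0; -0.0016 0 0.0058 0; -0.0016 0 0.0058 0; 0 0 0 0"}}

```text
clock: 17.73
tcp_pos: [0.6429, -0.1853, 0.0854]
orientation: [-2.078, -2.354, 0.001]
contact_force: [0.6, -0.3, 0.4]
grip_width: 0.0001
gripper_force: 0.0
```

```bash
python3 - <<'E'
from h import *
leaf(); o=r.get_obs(); print(o["clock"],o["tcp_pos"],o["contact_force"])
E
```

```text
top leaf 2.968 758
side leaf 2.984 449
17.825 [ 0.64329874 -0.18524069  0.08601312] [-0.16018951  0.55695443  0.57561313]
```

Call:
{"api": "arm_command", "payload": {"plan": "0 0 0.004 0; 0 0 0.004 0; 0 0 0.004 0; 0 0 0.002 0; 0 0 0 0; 0 0 0 0"}}

```text
clock: 18.58
tcp_pos: [0.6434, -0.185, 0.0721]
orientation: [-2.079, -2.355, 0.0]
contact_force: [-0.1, 0.4, 0.8]
grip_width: -0.0
gripper_force: 0.0
```

Call:
{"api": "arm_command", "payload": {"plan": "0 0 0.002 0; 0 0 0.002 0; 0 0 0 0; 0 0 0 0"}}

```text
clock: 19.08
tcp_pos: [0.6437, -0.1852, 0.0691]
orientation: [2.079, 2.355, -0.0]
contact_force: [-2.3, 0.9, 7.0]
grip_width: -0.0002
gripper_force: 3.4
```

Call:
{"api": "arm_command", "payload": {"plan": "0 0 0.002 0; 0 0 0 0; 0 0 0 0"}}

```text
clock: 19.45
tcp_pos: [0.6438, -0.1852, 0.0688]
orientation: [2.079, 2.354, -0.001]
contact_force: [-7.3, 0.8, 18.4]
grip_width: 0.0
gripper_force: 9.4
```

The leaf hit a firm stop with the tip at about 55 mm, which is the expected flat height. Now I back off and go clear.

Call:
{"api": "arm_command", "payload": {"plan": "0 0 -0.004 0; 0 0 -0.01 0; 0 0 -0.03 0; 0 0 -0.045 0; 0 0 -0.05 0; 0 0 -0.05 0; 0 0 -0.05 0; 0.05 0 0 0; 0.05 0 0 0; 0.05 0 0 0; 0.05 0 0 0; 0.05 0 0 0; 0.05 0 0 0; 0.05 0 0 0; 0 0 0 0; 0 0 0 0"}}

```text
clock: 21.45
tcp_pos: [0.6002, 0.1616, 0.3052]
orientation: [2.079, 2.355, -0.001]
contact_force: [1.0, -1.2, -0.7]
grip_width: 0.0
gripper_force: 0.0
```

```bash
python3 - <<'E'
from h import *
leaf(); o=r.get_obs(); print(o["clock"],o["tcp_pos"],o["contact_force"])
p,d=eyes.grab_frame("top"); cv2.imwrite("pics/t3.png",cv2.resize(p[100:280,90:470,::-1],None,fx=2.1,fy=2.1))
W=cloud("top",d)
for u,v in [(305,165),(305,195),(325,165),(332,190)]: print(W[v,u].round(4))
E
```

```text
top leaf 3.103 980
side leaf 3.118 363
21.55 [0.60058061 0.16023696 0.30502742] [-0.20514452  0.5904687   0.18860669]
[ 0.6708 -0.1149  0.056 ]
[ 0.5912 -0.1122  0.0491]
[ 0.6702 -0.1687  0.0528]
[ 0.6014 -0.1825  0.0579]
```

View pics/t3.png

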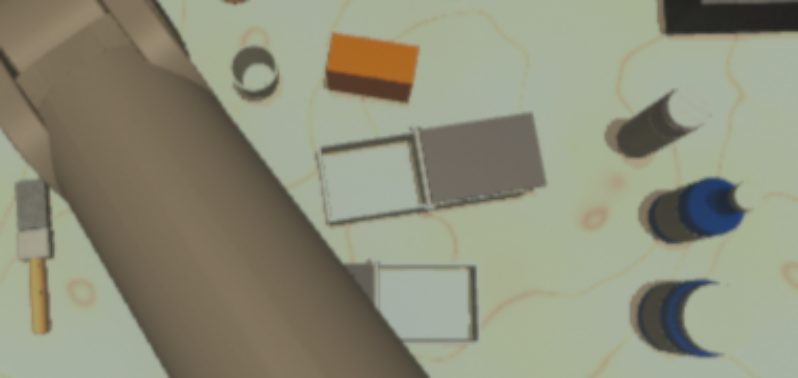

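The picture shows the solid leaf flat over the tablet bay (420–545, 115–205) and everything else in its place.

```bash
python3 -c "
from bench import ticket
print(ticket.hand_in())"
```

```text
the job is handed in; nothing more can be done
None
```

The solid leaf now lies flat over the tablet bay, measured in both camera views. The slotted leaf and everything else were left alone, the arm finished clear, and I handed the job in at about 21.6 s.

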